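Load a weight carrier and hold it level

ROBOT

A 7-joint arm with a two-finger parallel gripper is mounted at the origin on a cart in front of the work surface, level with it; the furniture and walls round the work are solid. World frame = base frame: x ahead of the robot, y to its left, z up, the work surface at z = 0. Lengths are in m, angles in rad, forces in N, time in s.
With the tool pointing down it reaches from about 0.4 to 0.875 m from the base axis. Payload 6.5 kg.
Tool frame: the origin (TCP) lies at the very end of the fingers, on their centre line; the grasp point (between the pads) lies ctrl.grip_depth behind it (ctrl.grip_depth is the distance from the TCP to the grasp point, in m); z points along the fingers, y is the line along which they close (so a half turn about z gives the same grasp; the last joint's range is limited). The gripper opens to 85 mm and grips with 20 to 120 N. Pads are 22 mm wide; open, the fingers measure 114 mm over their backs; the gripper's body (76 mm by 85 mm) begins 54 mm behind the grasp point. The pads swing forward as they close: fully open they stand 13 mm farther back than shut.
Start: joints at [1.15, 0.536, -0.004, 1.538, 0.003, 1.067, -0.071], TCP at [0.226, -0.61, 0.231] pointing down, gripper open.
Joint ranges: [-2.7, 2.7], [-0.37, 2.16], [-1.27, 1.26], [0.24, 2.4], [-1.31, 4.45], [0.19, 1.91], [-2.76, 2.76]. Speed limits (rad/s): [2.39, 2.39, 3.14, 3.14, 3.14, 3.14, 3.14].

INTERFACE

Orientations are given as a unit quaternion [x, y, z, w].
In Python, from bench import readout, vision, ctrl gives the robot as it stands. The module is installed in compiled form; this text tells all that it offers.
- The arm moves only by the shell command python3 -m creep 'ROWS' [OPENING]. ROWS is JSON, a list of rows, each a list of 2 entries, a list of its own where there are three numbers: the shift along the world's x, y, z in m, then the turn about the world's z in rad. In form: [[[x, y, z], roll], ...]. A call has exactly 10 rows; each row is the pose to reach, as a shift and turn from the pose commanded when the call began; what a row does not reach only later rows make up. A row lasts 1/8 s, in which the tool goes at most 62.5 mm and 10.7 degrees, less where a joint would pass 70% of its speed; a pose out of reach is approached as far as the arm can. A call with a gripper value outside its range is refused whole. OPENING is the closure, from 0 (fully open) to 1 (shut), set as the call begins (- or left out, the last holds). The fingers move at their own pace and stop on an object; the grip force is fixed at half the most. Time passes only in rows, so rows that repeat a pose let the fingers close, or fill a call up. It gives the time, the measured TCP pose, the force, the opening and the grip force at its end, in the units of the state.
- readout.observe(): the state, without advancing time (a new reading comes with each control period).
- vision.camera(name): name is "side" or "top"; returns (picture, depth): 480x640x3 uint8, blue, green, red; 480x640 float32, m along the optical axis (not along the pixel's ray), 0 where there is no reading.
- vision.get_calibration(name): a dict with "fx", "fy", "cx", "cy" (pixels), "dist_coeffs" ([k1, k2, p1, p2, k3] as OpenCV has them; the pictures are not rectified), "extrinsics" (4x4, takes a point from camera to world coordinates). Camera axes: x right, y down, z forward; pixel columns grow to the right and rows downward; lengths in m; the calibration is good to about 2 mm. A picture is of the moment at which its call begins. get_calibration takes no time and is no camera call.
- ctrl.hand_in(): hands the job in; it is judged then, once.
The state is a dict: "clock": time; "joint_positions": joint angles; "joint_velocities": joint speeds; "joint_efforts": joint torques, N m; "tcp_pos": TCP position; "tcp_rot": TCP orientation; "force": force on the tool from outside, world axes, zero at the start; "moment": the same for the moment, N m; "width": opening from 0.0 (shut) to 1.0 (fully open); "grip_force": force on a finger pad.
Only numpy, scipy, OpenCV 4.12 (cv2) and the standard library are available. Lean on these libraries where they do the work, as an engineer would, in place of code of your own. Each camera call takes 0.05 s, during which the arm holds its last target. There are 200 camera calls.

TASK

Load the calibration weight carrier while it stands in its blue stand: thread the large grey steel ring weight down the stem until it lies fully home on the foot, then the smaller brass ring weight down onto the steel one. Then take the carrier by the bare end of its stem only, lift it out so that it hangs at least 10 cm clear of the stand, and finish the program while still holding it there, level and still, with both weights seated. Leave the two bottles behind alone.

Things in the scene. Friction and masses are not known exactly. Their poses are not given: they have to be found in the camera images.
- stand: blue parking stand fixed to the bench: flange 116 x 116 x 5 mm with a shallow round cup of 100 mm outer and 90 mm inner diameter, rim 14 mm and cup floor 6 mm above the bench. Origin: centre of the underside, on the bench; z up. Its place varies.
- carrier: loose weight carrier, about 0.22 kg, standing in the stand's cup: round aluminium foot 80 mm across, 10 mm thick, with a steel stem of 14 mm diameter at its centre, straight from 10 to 70 mm above the underside, then a tapered nose to 77 mm (7 mm across at the tip). Once loaded, the straight stem is bare from 48 to 70 mm. Origin: centre of the underside; z up the stem.
- stem_top (a point): tip of the carrier's stem, 77 mm above the underside of the foot
- steel_weight: loose grey steel ring weight, about 0.26 kg, lying flat on the bench: outer diameter 50 mm, bore 19 mm, 20 mm thick. Origin: on the bore axis at the underside; z up along the axis. It lies left or right of the stand and may have changed places with the brass one.
- brass_weight: loose brass ring weight, about 0.15 kg, lying flat on the bench: outer diameter 40 mm, bore 19 mm, 18 mm thick. Origin: on the bore axis at the underside; z up along the axis. It lies on the other side of the stand.
- amber_bottle: amber reagent bottle with black cap, 52 mm diameter, 112 mm high, behind the stand; leave alone. Origin: centre of the underside.
- buffer_bottle: pale bottle with blue cap, 64 mm diameter, 150 mm high, at the back left; leave alone. Origin: centre of the underside.
Mind the look-alikes: they are no part of the job. Several things have the shape of the brass_weight; the one meant has the colours described above. Several things have the shape of the stand; the one meant has the colours described above.

How it is judged:
By the outcome, as a careful person would: the job done as asked, in the order asked, and still so for the second after the job is handed in, while the arm keeps its last pose, push and grip.
It also fails if it takes over 69 s, if anything falls off the work surface, if the arm or the gripper's body presses on something with over 40 N, if the wrist force passes 120 N, or if a joint passes its speed limit or range.

## Working session

There is one attempt and no reset: what is moved stays moved. The work goes in short steps, Python scripts to look and compute and a shell command to move; the robot and the scene stay as the last step left them, time stands still between calls to the robot, and variables do not carry over. Pictures are saved under pics/ and viewed, at most 14 in all, crops included, and the job is handed in when it is done.

```bash
mkdir -p pics; cat > h.py <<'E'
import numpy as np, cv2
from bench import readout, vision, ctrl
def snap(n,f,crop=None,s=1):
    p,d=vision.camera(n); np.savez('/tmp/'+f,p=p,d=d); cv2.imwrite('pics/%s.png'%f,p); return p,d
def crop(f,x0,y0,x1,y1,s):
    p=np.load('/tmp/%s.npz'%f)['p'][y0:y1,x0:x1]; cv2.imwrite('pics/%s_c%d_%d.png'%(f,x0,y0),cv2.resize(p,None,fx=s,fy=s,interpolation=cv2.INTER_CUBIC))
def ray(n,uv):
    c=vision.get_calibration(n);K=np.array([[c['fx'],0,c['cx']],[0,c['fy'],c['cy']],[0,0,1]]);T=np.array(c['extrinsics'])
    q=cv2.undistortPoints(np.array([[uv]],float),K,np.array(c['dist_coeffs']))[0,0]
    return T[:3,3],T[:3,:3]@np.array([q[0],q[1],1.])
def atz(n,uv,z):
    o,r=ray(n,uv);return o+r*(z-o[2])/r[2]
def atd(n,uv,d):
    o,r=ray(n,uv);return o+r*d
def tri(uv1,uv2):
    o1,r1=ray('top',uv1);o2,r2=ray('side',uv2)
    s=np.linalg.lstsq(np.c_[r1,-r2],o2-o1,rcond=None)[0];a=o1+s[0]*r1;b=o2+s[1]*r2
    return (a+b)/2,np.linalg.norm(a-b)
E
python3 - <<'E'
from h import *
snap('top','t0');snap('side','s0')
s=readout.observe();print(s['tcp_pos'],s['tcp_rot'],s['width'],ctrl.grip_depth,s['clock'])
for n in('top','side'):
    c=vision.get_calibration(n);print(n,np.round(c['extrinsics'],3).tolist(),c['fx'])
E
```

```text
[ 0.2255911  -0.60900831  0.2305126 ] [ 9.84302005e-01  1.76490715e-01 -1.88676691e-04 -7.44588022e-04] 0.9986870436464415 0.0187 0.1
top [[-0.051, -0.978, 0.201, 0.383], [-0.999, 0.05, -0.011, -0.01], [0.001, -0.202, -0.979, 1.201], [0.0, 0.0, 0.0, 1.0]] 458.8997496318672
side [[0.898, -0.231, 0.374, 0.047], [-0.439, -0.495, 0.75, -1.122], [0.012, -0.838, -0.546, 0.876], [0.0, 0.0, 0.0, 1.0]] 563.3342462164793
```

View pics/t0.png

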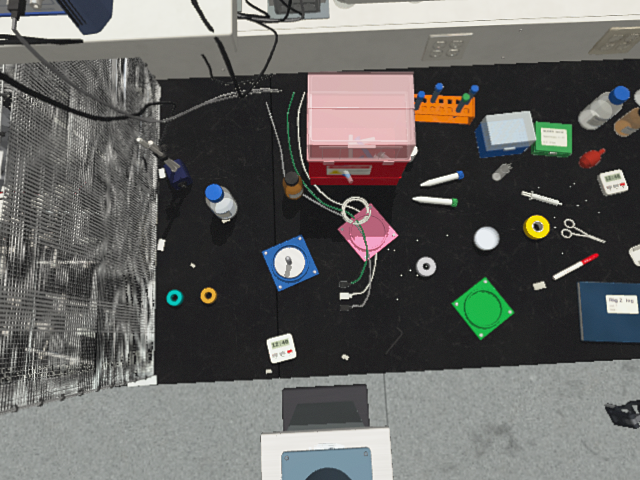

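View pics/s0.png

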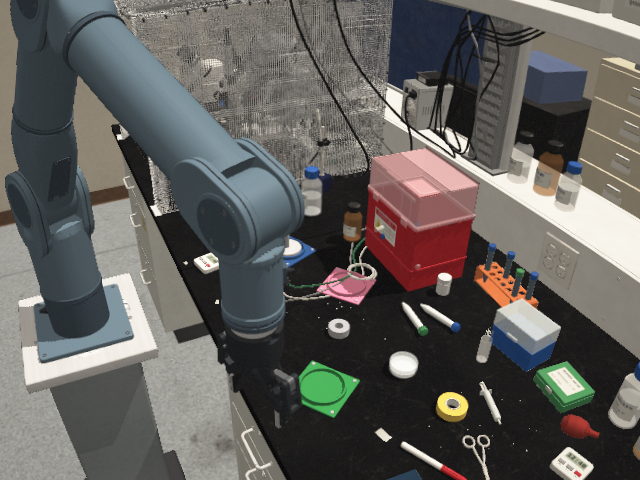

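The top view shows the blue stand with the carrier at about (290,262), steel at (426,267), brass at (208,295), and a teal look-alike at (175,297). In the side view, steel is at (339,328), and the arm hides the brass and part of the stand.

```bash
python3 - <<'E'
from h import *
crop('t0',160,210,450,320,2.75)
d=np.load('/tmp/t0.npz')['d']
for n,uv in dict(stem=(290,259),disc=(283,268),steel=(420,267),steelR=(432,267),brass=(203,295),bench=(240,330),st=(289,257)).items():
    print(n,np.round(atd('top',uv,d[uv[1],uv[0]]),3))
# colour blobs on top image -> ellipse fits
p=np.load('/tmp/t0.npz')['p'];hsv=cv2.cvtColor(p,cv2.COLOR_BGR2HSV)
def blob(m,x0,y0,x1,y1,z,name):
    k=np.zeros(m.shape,np.uint8);k[y0:y1,x0:x1]=m[y0:y1,x0:x1].astype(np.uint8)*255
    c=max(cv2.findContours(k,cv2.RETR_EXTERNAL,cv2.CHAIN_APPROX_NONE)[0],key=cv2.contourArea);(u,v),ax,_=cv2.fitEllipse(c)
    print(name,round(u,1),round(v,1),np.round(ax,1),np.round(atz('top',(u,v),z),4))
blob((hsv[...,2]>70),408,250,445,285,.02,'steel')
blob((hsv[...,1]>100)&(hsv[...,2]>70),195,282,222,310,.018,'brass')
blob((hsv[...,1]>100)&(hsv[...,2]>60),255,225,325,300,.005,'stand')
blob((hsv[...,1]<60)&(hsv[...,2]>100),268,240,310,285,.016,'foot')
E
```

```text
stem [0.572 0.063 0.074]
disc [0.558 0.086 0.02 ]
steel [ 0.542 -0.269  0.022]
steelR [ 0.541 -0.301  0.02 ]
brass [0.499 0.294 0.018]
bench [0.406 0.203 0.001]
st [0.576 0.065 0.08 ]
steel 425.6 266.1 [19.4 19.9] [ 0.5441 -0.2844  0.02  ]
brass 208.0 295.0 [15.8 16.4] [0.4979 0.281  0.018 ]
stand 289.8 262.6 [50.9 52.3] [0.5735 0.0688 0.005 ]
foot 289.2 262.3 [29.9 30.1] [0.5727 0.0695 0.016 ]
```

View pics/t0_c160_210.png

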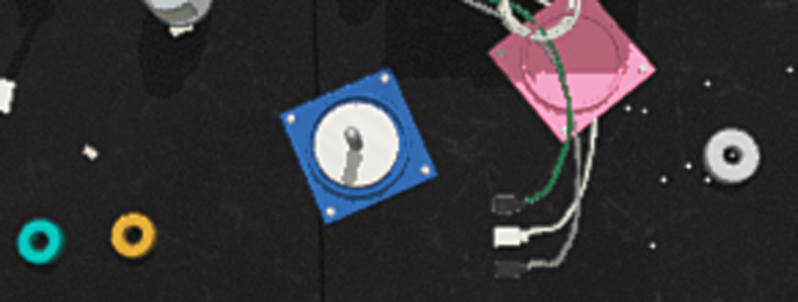

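Crop: the stem tip is at about (287.6,258), the steel bore at (426,266) and the brass bore at (208.5,295). Moving above the steel ring.

```bash
python3 -m creep '[[[0.03,0.03,0],0],[[0.07,0.07,0],0],[[0.11,0.11,0],0],[[0.15,0.15,-0.02],0],[[0.19,0.19,-0.04],0],[[0.23,0.23,-0.06],0],[[0.26,0.27,-0.09],0],[[0.29,0.30,-0.11],0],[[0.31,0.32,-0.13],0],[[0.319,0.325,-0.13],0]]' 0
python3 - <<'E'
from h import *
print(np.round(atz('top',(287.6,258),.083),4))
snap('top','t1');snap('side','s1');s=readout.observe();print(s['tcp_pos'],s['tcp_rot'],s['force'])
crop('t1',340,200,500,320,2.5);crop('s1',180,180,400,360,3)
a=cv2.imread('pics/t1_c340_200.png');b=cv2.imread('pics/s1_c180_180.png');b=cv2.resize(b,(367,300));cv2.imwrite('pics/m1.png',np.hstack([a,b]))
E
```

```text
clock: 1.35
tcp_pos: [0.5447, -0.2818, 0.0995]
tcp_rot: [0.984, 0.178, -0.001, -0.002]
force: [-1.2, 0.4, -0.3]
width: 1.002
grip_force: 0.0
[0.5729 0.0686 0.083 ]
[ 0.54552926 -0.2844535   0.10162959] [9.84216152e-01 1.76970371e-01 1.86822790e-04 1.38533102e-04] [ 0.99830043 -0.45193934 -0.00991703]
```

View pics/m1.png

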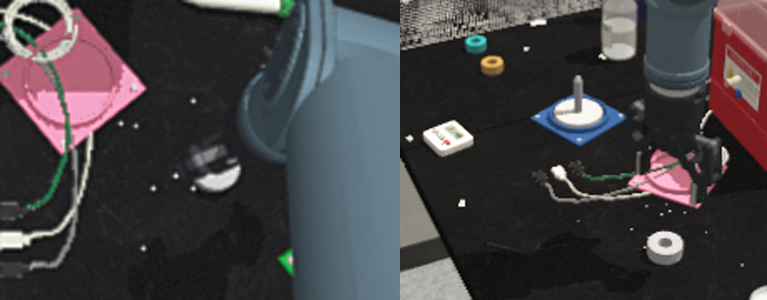

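The side view now shows everything: stem tip at about (286,226), steel ring top at (339,325) and brass ring top at (235,217). Triangulating.

```bash
python3 - <<'E'
from h import *
for n,a,b in [('stem',(287.6,258),(286.1,226.2)),('steel',(425.8,266.1),(338.9,325.5)),('brass',(208,295),(235.2,217.5))]:
    print(n,np.round(tri(a,b)[0],4),round(tri(a,b)[1],4))
p,d=[np.load('/tmp/s1.npz')[k] for k in 'pd'];hsv=cv2.cvtColor(p,cv2.COLOR_BGR2HSV)
def blob(m,x0,y0,x1,y1,name,z):
    k=np.zeros(m.shape,np.uint8);k[y0:y1,x0:x1]=m[y0:y1,x0:x1].astype(np.uint8)*255
    P=[atd('side',(u,v),d[v,u]) for v,u in zip(*np.nonzero(k)) if d[v,u]>0];P=np.array(P);T=P[abs(P[:,2]-z)<.004]
    print(name,len(P),len(T),np.round(T.mean(0),4),np.round(np.percentile(P[:,2],98),4), np.round((T.max(0)+T.min(0))/2,4))
blob(hsv[...,2]>60,322,312,356,348,'steel',.02)
blob((hsv[...,1]>100)&(hsv[...,2]>70),225,208,246,228,'brass',.018)
S=[atd('side',(u,v),d[v,u]) for v in range(222,250) for u in range(278,296) if d[v,u]>0];S=np.array(S);S=S[S[:,2]>.035];print('stem',len(S),S.mean(0),S.max(0))
E
```

```text
stem [0.5717 0.0687 0.0853] 0.0017
steel [ 0.5437 -0.2844  0.0221] 0.0001
brass [0.4976 0.2811 0.0178] 0.0008
steel 396 240 [ 0.541  -0.2848  0.0207] 0.0245 [ 0.5431 -0.2829  0.0201]
brass 171 71 [0.4957 0.2831 0.0183] 0.0242 [0.4974 0.3069 0.0181]
stem 83 [0.56999393 0.06841989 0.06206164] [0.57780627 0.07669565 0.08649499]
```

```bash
python3 -m creep '[[[0,0,-0.02],0],[[-0.001,0,-0.04],0],[[-0.001,0,-0.06],0],[[-0.001,0,-0.075],0],[[-0.001,0,-0.085],0],[[-0.001,0,-0.092],0],[[-0.001,0,-0.096],0],[[-0.001,0,-0.096],0],[[-0.001,0,-0.096],0],[[-0.001,0,-0.096],0]]' 0
python3 -m creep '[[[0,0,0],0],[[0,0,0],0],[[0,0,0],0],[[0,0,0],0],[[0,0,0],0],[[0,0,0],0],[[0,0,0],0],[[0,0,0],0],[[0,0,0],0],[[0,0,0],0]]' 1
python3 - <<'E'
from h import *
P=[readout.observe()['tcp_pos'] for _ in range(3)];print(P)
snap('side','s2');crop('s2',280,240,400,360,4)
E
```

```text
clock: 2.7
tcp_pos: [0.5441, -0.2847, 0.0057]
tcp_rot: [0.984, 0.176, 0.0, 0.0]
force: [0.0, -0.0, 1.2]
width: 1.0
grip_force: 0.0
clock: 3.95
tcp_pos: [0.5438, -0.2843, 0.006]
tcp_rot: [0.984, 0.176, -0.0, -0.0]
force: [-1.7, 1.1, 6.9]
width: 0.554
grip_force: 61.0
[array([ 0.54379612, -0.28434371,  0.00598177]), array([ 0.54379612, -0.28434371,  0.00598177]), array([ 0.54379612, -0.28434371,  0.00598177])]
```

View pics/s2_c280_240.png

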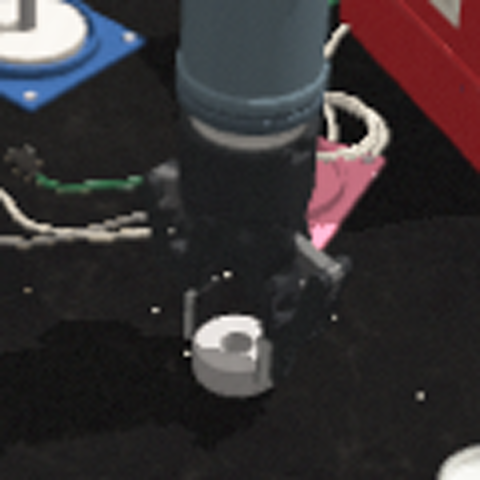

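```bash
python3 -m creep '[[[0,0,0.01],0],[[0,0,0.03],0],[[0,0,0.055],0],[[0,0,0.08],0],[[0,0,0.1],0],[[0,0,0.115],0],[[0,0,0.12],0],[[0.002,0.02,0.12],0],[[0.004,0.05,0.12],0],[[0.007,0.08,0.12],0]]'
python3 -m creep '[[[0.003,0.035,0],0],[[0.006,0.07,0],0],[[0.009,0.105,0],0],[[0.012,0.14,0],0],[[0.015,0.175,0],0],[[0.018,0.21,0],0],[[0.02,0.24,0],0],[[0.021,0.26,0],0],[[0.021,0.27,0],0],[[0.021,0.273,0],0]]'
python3 - <<'E'
from h import *
snap('side','s3');snap('top','t3');crop('s3',220,140,360,260,4);print(readout.observe()['tcp_pos'])
E
```

```text
clock: 5.25
tcp_pos: [0.5502, -0.2015, 0.1242]
tcp_rot: [0.984, 0.177, -0.001, -0.001]
force: [0.7, 0.1, -3.5]
width: 0.556
grip_force: 62.6
clock: 6.5
tcp_pos: [0.5715, 0.0685, 0.125]
tcp_rot: [0.984, 0.177, -0.0, 0.0]
force: [-0.1, -0.5, -2.9]
width: 0.556
grip_force: 62.5
[0.57169829 0.06763188 0.12516894]
```

View pics/s3_c220_140.png

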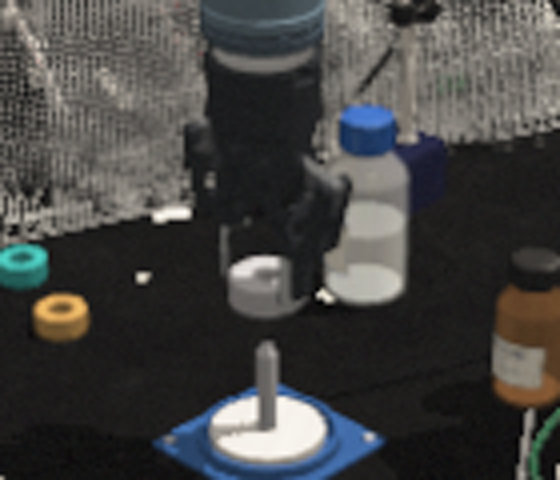

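The steel ring hangs level with its bore at (286.2,208), above the stem tip at (286.5,226). Checking the offset numerically.

```bash
python3 - <<'E'
from h import *
print(atz('side',(286.2,208.3),.139),atz('side',(286.5,226),.083))
d=np.load('/tmp/s3.npz')['d']
S=np.array([atd('side',(u,v),d[v,u]) for v in range(224,245) for u in range(278,296) if d[v,u]>0]);S=S[(S[:,2]>.035)&(S[:,2]<.09)];print('stem',len(S),S.mean(0),np.median(S,0))
R=np.array([atd('side',(u,v),d[v,u]) for v in range(203,222) for u in range(276,297) if d[v,u]>0]);R=R[(R[:,2]>.1)&(R[:,2]<.15)&(abs(R[:,0]-.57)<.05)];print('ring',R.mean(0),R.min(0),R.max(0))
T=R[R[:,2]>.1355];print((T.min(0)+T.max(0))/2)
print([readout.observe()['tcp_pos'] for _ in range(1)])
E
```

```text
[0.57275941 0.07128091 0.139     ] [0.5736925  0.07269346 0.083     ]
stem 84 [0.56994647 0.06831957 0.0617718 ] [0.56948018 0.06755795 0.06132759]
ring [0.56373087 0.06230505 0.13760046] [0.54488138 0.0327849  0.12021909] [0.58908982 0.10042308 0.14924015]
[0.56631297 0.06660399 0.14238621]
[array([0.57169829, 0.06763188, 0.12516894])]
```

```bash
python3 -m creep '[[[0.001,0.001,-0.01],0],[[0.001,0.001,-0.02],0],[[0.001,0.001,-0.025],0],[[0.001,0.001,-0.03],0],[[0.001,0.001,-0.035],0],[[0.001,0.001,-0.04],0],[[0.001,0.001,-0.045],0],[[0.001,0.001,-0.05],0],[[0.001,0.001,-0.055],0],[[0.001,0.001,-0.055],0]]'
python3 - <<'E'
from h import *
s=readout.observe();print(s['force'],s['moment'])
snap('side','s4');snap('top','t4');crop('s4',240,160,340,260,5)
E
```

```text
clock: 7.85
tcp_pos: [0.5725, 0.0694, 0.0698]
tcp_rot: [0.984, 0.177, -0.0, 0.0]
force: [-0.3, 0.1, -2.8]
width: 0.553
grip_force: 62.5
[-0.25293681  0.06464803 -2.81157313] [-0.01712127  0.03340311 -0.03111961]
```

View pics/s4_c240_160.png

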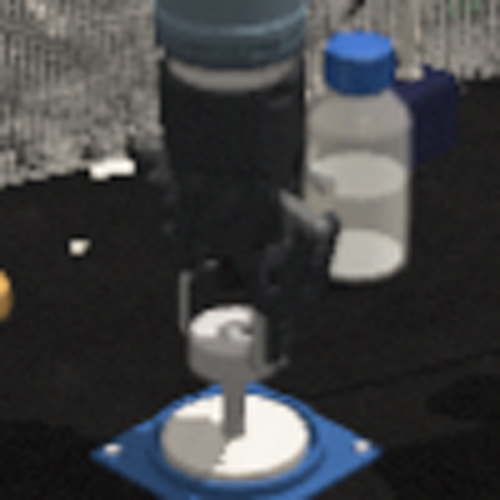

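The stem is through the bore with no contact force. Lowering to the foot.

```bash
python3 -m creep '[[[0,0,-0.008],0],[[0,0,-0.016],0],[[0,0,-0.024],0],[[0,0,-0.031],0],[[0,0,-0.037],0],[[0,0,-0.041],0],[[0,0,-0.044],0],[[0,0,-0.046],0],[[0,0,-0.047],0],[[0,0,-0.047],0]]'
```

```text
clock: 9.2
tcp_pos: [0.5728, 0.0695, 0.0233]
tcp_rot: [0.984, 0.176, 0.0, 0.0]
force: [-0.0, -0.1, -2.3]
width: 0.549
grip_force: 62.6
```

```bash
python3 -m creep '[[[0,0,-0.0005],0],[[0,0,-0.001],0],[[0,0,-0.001],0],[[0,0,-0.001],0],[[0,0,-0.001],0],[[0,0,-0.001],0],[[0,0,-0.001],0],[[0,0,-0.001],0],[[0,0,-0.001],0],[[0,0,-0.001],0]]'
python3 -m creep '[[[0,0,0],0],[[0,0,0],0],[[0,0,0],0],[[0,0,0],0],[[0,0,0],0],[[0,0,0],0],[[0,0,0.01],0],[[0,0,0.03],0],[[0,0,0.055],0],[[0,0,0.08],0]]' 0
```

```text
clock: 10.45
tcp_pos: [0.5728, 0.0695, 0.0223]
tcp_rot: [0.984, 0.176, 0.0, 0.0]
force: [0.1, 0.5, -3.0]
width: 0.551
grip_force: 62.6
clock: 11.7
tcp_pos: [0.5733, 0.0695, 0.1046]
tcp_rot: [0.984, 0.176, 0.001, 0.0]
force: [0.2, 0.2, -0.2]
width: 0.998
grip_force: 0.0
```

```bash
python3 -m creep '[[[0,0,0.02],0],[[-0.01,0.03,0.03],0],[[-0.022,0.065,0.03],0],[[-0.035,0.1,0.03],0],[[-0.047,0.135,0.02],0],[[-0.06,0.17,0.01],0],[[-0.068,0.195,0],0],[[-0.074,0.208,-0.01],0],[[-0.075,0.2115,-0.02],0],[[-0.075,0.2115,-0.03],0]]'
python3 - <<'E'
from h import *
snap('side','s5');snap('top','t5');crop('s5',190,150,330,255,5)
a=cv2.imread('pics/s5_c190_150.png');cv2.imwrite('pics/m5.png',a)
E
```

```text
clock: 12.95
tcp_pos: [0.4984, 0.28, 0.072]
tcp_rot: [0.984, 0.176, 0.0, 0.0]
force: [0.7, -0.4, 0.6]
width: 1.004
grip_force: 0.0
```

View pics/m5.png

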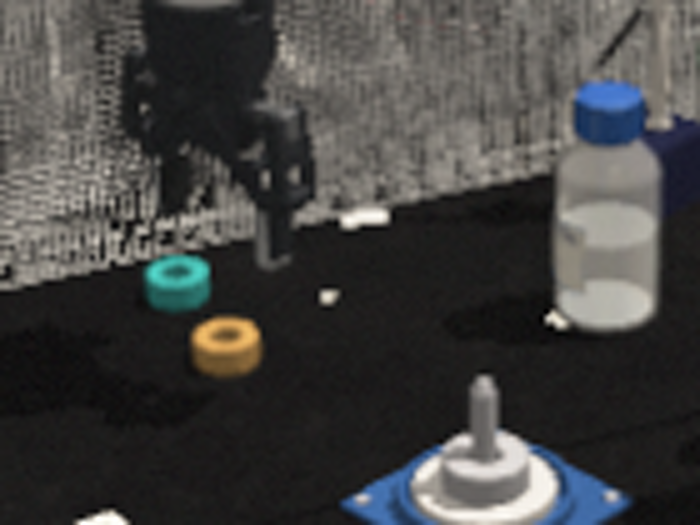

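Steel is seated on the foot, and the gripper is above the brass ring at crop (227,335). Descending to grip it.

```bash
python3 -m creep '[[[0,0,-0.015],0],[[0,0,-0.03],0],[[0,0,-0.042],0],[[0,0,-0.052],0],[[0,0,-0.06],0],[[0,0,-0.064],0],[[0,0,-0.066],0],[[0,0,-0.066],0],[[0,0,-0.066],0],[[0,0,-0.066],0]]'
python3 -m creep '[[[0,0,0],0],[[0,0,0],0],[[0,0,0],0],[[0,0,0],0],[[0,0,0],0],[[0,0,0],0],[[0,0,0],0],[[0,0,0],0],[[0,0,0],0],[[0,0,0],0]]' 1
```

```text
clock: 14.3
tcp_pos: [0.498, 0.2811, 0.0065]
tcp_rot: [0.984, 0.176, 0.0, -0.0]
force: [-0.6, 0.0, -0.3]
width: 1.001
grip_force: 0.0
clock: 15.55
tcp_pos: [0.4978, 0.2813, 0.0069]
tcp_rot: [0.984, 0.177, 0.0, -0.0]
force: [-1.4, -0.4, 5.6]
width: 0.435
grip_force: 59.5
```

```bash
python3 -m creep '[[[0,0,0.01],0],[[0,0,0.03],0],[[0,0,0.055],0],[[0,0,0.08],0],[[0,0,0.1],0],[[0.003,-0.008,0.115],0],[[0.01,-0.028,0.12],0],[[0.02,-0.055,0.12],0],[[0.03,-0.085,0.12],0],[[0.04,-0.112,0.12],0]]'
python3 -m creep '[[[0.008,-0.022,0],0],[[0.016,-0.044,0],0],[[0.022,-0.063,0],0],[[0.028,-0.08,0],0],[[0.032,-0.09,0],0],[[0.034,-0.096,0],0],[[0.035,-0.099,0],0],[[0.035,-0.0995,0],0],[[0.035,-0.0995,0],0],[[0.035,-0.0995,0],0]]'
python3 - <<'E'
from h import *
snap('side','s6');crop('s6',240,160,340,260,5)
E
```

```text
clock: 16.8
tcp_pos: [0.5381, 0.1669, 0.1268]
tcp_rot: [0.984, 0.176, -0.0, 0.0]
force: [-0.1, 0.1, -0.6]
width: 0.433
grip_force: 60.4
clock: 18.05
tcp_pos: [0.5727, 0.0699, 0.1263]
tcp_rot: [0.984, 0.177, -0.0, -0.0]
force: [0.6, -0.8, -0.7]
width: 0.434
grip_force: 60.4
```

View pics/s6_c240_160.png

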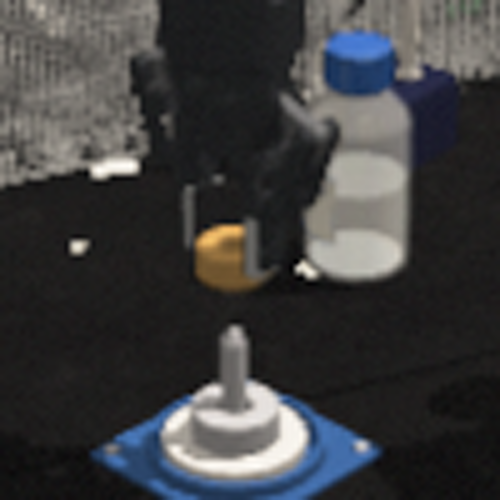

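The brass ring is centred over the stem, both at about crop x=233. Lowering onto the nose.

```bash
python3 -m creep '[[[0,0,-0.01],0],[[0,0,-0.02],0],[[0,0,-0.027],0],[[0,0,-0.033],0],[[0,0,-0.038],0],[[0,0,-0.043],0],[[0,0,-0.048],0],[[0,0,-0.053],0],[[0,0,-0.055],0],[[0,0,-0.055],0]]'
```

```text
clock: 19.35
tcp_pos: [0.5727, 0.0695, 0.0712]
tcp_rot: [0.984, 0.176, -0.0, -0.0]
force: [0.1, -0.3, -1.8]
width: 0.437
grip_force: 60.4
```

```bash
python3 -m creep '[[[0,0,-0.006],0],[[0,0,-0.012],0],[[0,0,-0.017],0],[[0,0,-0.021],0],[[0,0,-0.024],0],[[0,0,-0.0255],0],[[0,0,-0.0265],0],[[0,0,-0.0275],0],[[0,0,-0.0275],0],[[0,0,-0.0275],0]]'
```

```text
clock: 20.6
tcp_pos: [0.5729, 0.0695, 0.0439]
tcp_rot: [0.984, 0.176, 0.0, 0.0]
force: [-0.6, -0.9, -1.8]
width: 0.435
grip_force: 60.4
```

```bash
python3 -m creep '[[[0,0,-0.001],0],[[0,0,-0.001],0],[[0,0,-0.001],0],[[0,0,-0.001],0],[[0,0,-0.001],0],[[0,0,-0.001],0],[[0,0,0.005],0],[[0,0,0.01],0],[[0,0,0.0135],0],[[0,0,0.0135],0]]' 0
python3 - <<'E'
from h import *
snap('side','s7');snap('top','t7');crop('s7',240,160,340,260,6)
d=np.load('/tmp/s7.npz')['d'];p=np.load('/tmp/s7.npz')['p'];hsv=cv2.cvtColor(p,cv2.COLOR_BGR2HSV)
S=np.array([atd('side',(u,v),d[v,u]) for v in range(225,260) for u in range(270,305) if d[v,u]>0 and hsv[v,u,1]>90 and hsv[v,u,0]<30]);print(len(S),np.percentile(S[:,2],[5,50,90]))
E
```

```text
clock: 21.85
tcp_pos: [0.5731, 0.0695, 0.0577]
tcp_rot: [0.984, 0.176, 0.0, 0.0]
force: [0.7, 0.0, 0.1]
width: 0.999
grip_force: 0.0
133 [0.00200755 0.05337712 0.05805312]
```

View pics/s7_c240_160.png

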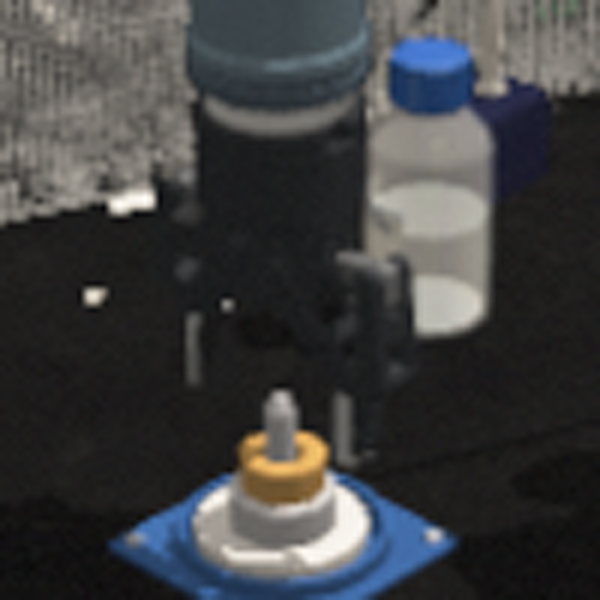

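Both rings are seated, with the brass top at about z = 0.054 and the bare stem between the fingers. Gripping the stem.

```bash
python3 -m creep '[[[0,0,0],0],[[0,0,0],0],[[0,0,0],0],[[0,0,0],0],[[0,0,0],0],[[0,0,0],0],[[0,0,0],0],[[0,0,0],0],[[0,0,0],0],[[0,0,0],0]]' 1
python3 -m creep '[[[0,0,0.002],0],[[0,0,0.005],0],[[0,0,0.008],0],[[0,0,0.011],0],[[0,0,0.014],0],[[0,0,0.017],0],[[0,0,0.02],0],[[0,0,0.02],0],[[0,0,0.02],0],[[0,0,0.02],0]]'
python3 - <<'E'
from h import *
s=readout.observe();print(s['force'],s['moment'])
snap('side','s8');crop('s8',240,160,340,260,6)
E
```

```text
clock: 23.2
tcp_pos: [0.5727, 0.0699, 0.0573]
tcp_rot: [0.984, 0.177, -0.0, -0.0]
force: [-0.3, 4.7, 0.2]
width: 0.136
grip_force: 58.6
clock: 24.45
tcp_pos: [0.5727, 0.0695, 0.0772]
tcp_rot: [0.984, 0.176, -0.0, -0.0]
force: [0.3, 0.0, -7.1]
width: 0.137
grip_force: 58.4
[ 2.66671720e-01  3.77881769e-03 -7.12612728e+00] [ 0.06203574  0.07191139 -0.0144777 ]
```

View pics/s8_c240_160.png

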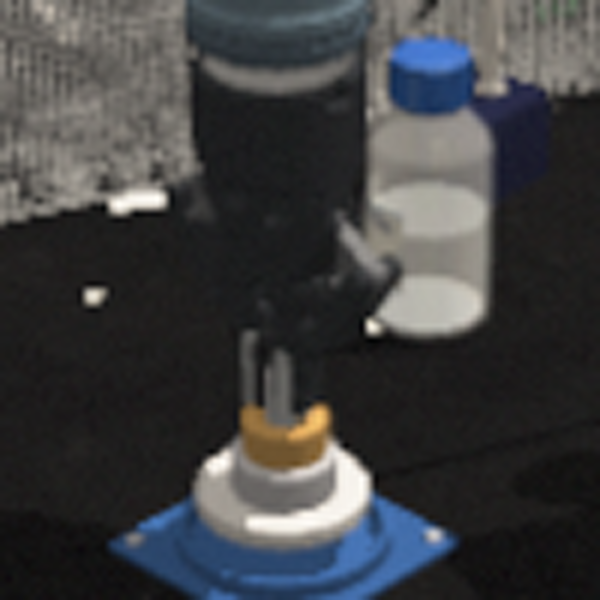

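The carrier is lifted level with both weights on it. Raising it further.

```bash
python3 -m creep '[[[0,0,0.006],0],[[0,0,0.018],0],[[0,0,0.034],0],[[0,0,0.052],0],[[0,0,0.07],0],[[0,0,0.088],0],[[0,0,0.104],0],[[0,0,0.118],0],[[0,0,0.126],0],[[0,0,0.13],0]]'
python3 -m creep '[[[0,0,0],0],[[0,0,0],0],[[0,0,0],0],[[0,0,0],0],[[0,0,0],0],[[0,0,0],0],[[0,0,0],0],[[0,0,0],0],[[0,0,0],0],[[0,0,0],0]]'
python3 - <<'E'
from h import *
snap('side','s9');crop('s9',220,110,350,270,3.7)
E
```

```text
clock: 25.75
tcp_pos: [0.5728, 0.0694, 0.2076]
tcp_rot: [0.984, 0.176, -0.0, 0.0]
force: [-0.4, -0.0, -5.3]
width: 0.138
grip_force: 58.6
clock: 27.0
tcp_pos: [0.5728, 0.0695, 0.2073]
tcp_rot: [0.984, 0.176, -0.0, -0.0]
force: [-0.6, 0.6, -7.0]
width: 0.133
grip_force: 58.6
```

View pics/s9_c220_110.png

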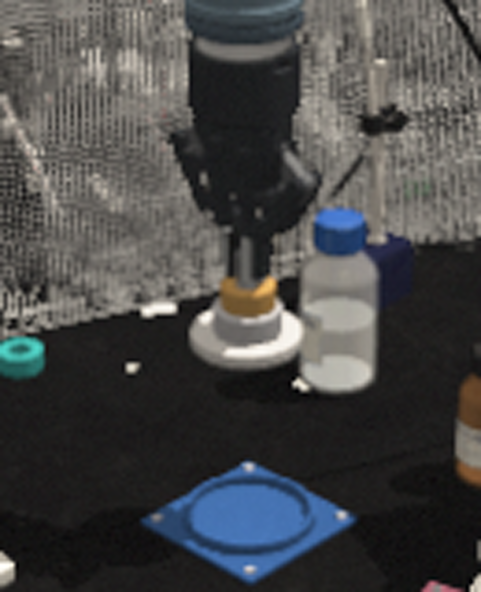

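The carrier hangs level and still above the empty stand, with both weights seated; its underside is about 14 cm above the rim.

```bash
python3 -c "
from bench import ctrl
print(ctrl.hand_in())"
```

```text
the job is handed in; nothing more can be done
None
```

The job is handed in at about 27 s on the clock: the carrier, with steel then brass seated on it, is held by its bare stem, level and still about 14 cm above the stand, and the bottles were not touched.

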